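Pop open the yellow spares box

TASK

The carton on the yellow lid is in the way: with the fingertips push it straight back, without picking it up, onto the fixed grey ledge behind the lid, so that it stands upright and fully off the lid. Then press down on the yellow lid at the black spot by its front edge until the touch catch lets go, take the hand away and let the lid spring ajar. Leave the blue lid shut, the tin on it and everything else alone.

Things in the scene. Friction and masses are not known exactly. Their poses are not given: they have to be found in the camera images.
- yellow_unit: Grey steel spares box with the yellow lid, fixed beside the blue one (centres 185 mm apart along their y, either may be the left one). 270 (x) x 170 (y) x 80 (z) mm; origin: centre of its underside, 6 mm above the table; x points from the lid's free edge to its hinge, roughly away from the robot, z up. The lid fills the front of the top, x -125 to +29 mm, 150 mm wide; a fixed ledge the rear.
- blue_unit: Grey steel spares box with the blue lid, fixed beside the yellow one (centres 185 mm apart along their y, either may be the left one). 270 (x) x 170 (y) x 80 (z) mm; origin: centre of its underside, 6 mm above the table; x points from the lid's free edge to its hinge, roughly away from the robot, z up. The lid fills the front of the top, x -125 to +29 mm, 150 mm wide; a fixed ledge the rear.
- yellow_lid (a joint): Yellow lid, 154 x 150 x 6 mm, hinged along its rear edge. Angle in rad: 0 shut, negative pressed in (stop at -0.055), positive open. A spring drives it open, a hidden catch holds it. Pressing the spot in more than about 3 mm (5 to 7 N; 6 mm to be sure) frees it; as the finger goes up it follows and rests ajar at about 0.5 rad, its front edge about 75 mm up. It does not latch again.
- yellow_ledge (a point): Centre of the top of the fixed grey ledge behind the yellow lid, at x = +80, y = 0, z = 80 mm of the yellow box. The ledge is 99 mm (x) by 170 mm, from x = +30 mm, where the hinge is, to +129 mm, where a 12 mm high upstand ends it; the shut lid's top is 1 mm higher than it.
- blue_lid (a joint): Blue lid, the same lid and catch on the blue box; must stay shut (0).
- yellow_press (a point): Centre of the black press spot (26 mm across) on top of the yellow lid, 20 mm from its free front edge; it is at x = -105, y = 0, z = 81 mm of the yellow box while shut and moves with the lid.
- carton: Small orange carton with a white band, 45 (x) x 70 (y) x 50 (z) mm, about 160 g, standing on the yellow lid, its own x within about 0.35 rad of the box's x; origin at the centre of its underside. It may slide but not be lifted.
- carton_c0 (a point): Lower corner of the carton, at x = -22.5, y = -35 mm of the carton
- carton_c1 (a point): Lower corner of the carton, at x = -22.5, y = +35 mm of the carton
- carton_c2 (a point): Lower corner of the carton, at x = +22.5, y = -35 mm of the carton
- carton_c3 (a point): Lower corner of the carton, at x = +22.5, y = +35 mm of the carton
- tin: Round tin with a green band, 52 mm across, 50 mm high, standing on the blue lid; origin at the centre of its underside. Leave it.
- oil_bottle: Amber oil bottle, 84 mm across, 210 mm high, on the table at the right; origin at the centre of its underside. Leave it.
- measuring_jug: Clear plastic measuring jug, 100 mm across and 130 mm high, with a handle, on the table at the left; origin at the centre of its underside. Leave it.
- bearing: Steel bearing ring, 80 mm across, 22 mm high, flat on the table at the left; origin at the centre of its underside. Leave it.
- oil_filter: Blue oil filter, 76 mm across, 85 mm high, on the table at the right; origin at the centre of its underside. Leave it.
- spanner: Steel spanner lying on the table at the right, nearer the robot; its length is along its x. Leave it.
Not all that is in view belongs to the job. Of the things that look like the carton, the middle-sized one is meant.

How it is judged:
On the way, in this order (a step that is already met when the one before it is completed fails the run):
1. the carton has been pushed off the lid and stands on the grey ledge, the yellow lid still shut (x of each of carton_c0, carton_c1, carton_c2, carton_c3 in the frame of yellow_unit above 0.028 m and x of carton in the frame of yellow_unit below 0.128 m and y of carton in the frame of yellow_unit between -0.075 and 0.075 m and z of carton in the frame of yellow_unit between 0.074 and 0.088 m and angle between carton's own z axis and vertical below 0.15 rad and value of joint yellow_lid below 0.04 rad and linear speed of carton below 0.05 m/s), for 0.1 s.
2. pressed, the yellow lid has sprung ajar (value of joint yellow_lid above 0.3 rad), for 0.2 s.
At the end, for the whole second after the job is handed in: The yellow lid rests ajar (0.35 to 0.65 rad); the carton stands still and upright (within 0.15 rad) on the yellow box's ledge, all lower corners behind the lid (box x above 28 mm), centre below x = 128 mm and within 75 mm of the middle; blue lid under 0.03 rad, tin within 20 mm of its start (x of each of carton_c0, carton_c1, carton_c2, carton_c3 in the frame of yellow_unit above 0.028 m and x of carton in the frame of yellow_unit below 0.128 m and y of carton in the frame of yellow_unit between -0.075 and 0.075 m and z of carton in the frame of yellow_unit between 0.074 and 0.088 m and angle between carton's own z axis and vertical below 0.15 rad and value of joint yellow_lid between 0.35 and 0.65 rad and velocity of joint yellow_lid between -0.05 and 0.05 rad/s and value of joint blue_lid below 0.03 rad and linear speed of carton below 0.02 m/s and distance of tin from where it was at the start of the episode below 0.02 m); the robot touches nothing.
It fails at once if the carton is lifted (its underside more than 20 mm above the lid) (z of carton in the frame of yellow_unit above 0.101 m).
It fails at once if the carton is knocked over (tilted more than 0.6 rad) (angle between carton's own z axis and vertical above 0.6 rad).
It fails at once if the blue lid is popped open (value of joint blue_lid above 0.05 rad).
It fails at once if the tin is moved by more than 20 mm (distance of tin from where it was at the start of the episode above 0.02 m).
It fails at once if another thing on the table is moved by more than 30 mm (distance of any of oil_bottle, measuring_jug, bearing, oil_filter, spanner from where it was at the start of the episode above 0.03 m).
It also fails if it takes over 45 s, if anything falls off the work surface, if the arm or the gripper's body presses on something with over 40 N, if the wrist force passes 120 N, or if a joint passes its speed limit or range.

ROBOT

A 6-joint arm with a two-finger parallel gripper is mounted at the origin on the work surface. World frame = base frame: x ahead of the robot, y to its left, z up, the work surface at z = 0. Lengths are in m, angles in rad, forces in N, time in s.
With the tool pointing down it reaches from about 0.375 to 0.9 m from the base axis. Payload 3.1 kg.
Tool frame: the origin (TCP) lies between the finger pads; the fingertips stand 17 mm ahead of it and the grasp point (between the pads) lies 2 mm behind it (robot.nose_length is the distance from the TCP to the fingertips, in m); z points along the fingers, y is the line along which they close (so a half turn about z gives the same grasp; the last joint's range is limited). The gripper opens to 87 mm and grips with 3 to 60 N. Pads are 19 mm wide; open, the fingers measure 117 mm over their backs; the gripper's body (75 mm by 190 mm) begins 51 mm behind the grasp point.
Start: joints at [0.99, 0.527, 1.433, -0, 1.181, -0.178], TCP at [0.245, 0.575, 0.24] pointing down, gripper open.
Joint ranges: [-3.08, 3.08], [-0.75, 2.2], [0.22, 2.44], [-1.43, 4.57], [0, 2.65], [-2.85, 2.85]. Speed limits (rad/s): [2.79, 2.79, 3.14, 3.14, 3.14, 3.14].

INTERFACE

Orientations are given as a unit quaternion [x, y, z, w].
In Python, from rig import robot, cams gives the robot as it stands.
- The arm moves only by the shell command python3 -m pendant 'ROWS' [FORCE]. ROWS is JSON, a list of rows, each an object with "jaw": the opening, from 0 (shut) to 1 (fully open); "linear": the shift along the tool's x, y, z in cm, a list of three; "twist": the turn about the tool's z in degrees. A call has 1 to 12 rows; each row shifts and turns the commanded pose from where the row before left it, along the tool's axes as they then stand; what a row does not reach is not made up. A row lasts 1/12 s, in which the tool goes at most 41.7 mm and 7.16 degrees, less where a joint would pass 70% of its speed; a pose out of reach is approached as far as the arm can. A call is refused whole if a number of a shift passes 4.17 or a number of a turn 7.16, either way. A call with a gripper value outside its range is refused whole. The fingers move at their own pace and stop on an object; FORCE is the grip in N (left out, the last holds). Time passes only in rows, so rows that do not move let the fingers close. It gives the time, the measured TCP pose, the force, the opening and the grip force at its end, in the units of the state.
- robot.get_obs(): the state, without advancing time (a new reading comes with each control period).
- cams.camera(name): name is "side" or "top"; returns a dict with "color" (420x560x3 uint8, blue, green, red), "depth" (420x560 float32, m along the optical axis (not along the pixel's ray), 0 where there is no reading), "fov_y" (degrees; the focal length in pixels is half the picture's height over the tangent of half this angle, whatever the lens; pixels are square), "cx", "cy" (the principal point, pixels), "view" (4x4, takes a point from world to camera coordinates). Camera axes: x right, y down, z forward; pixel columns grow to the right and rows downward; lengths in m; the calibration is good to about 2 mm. A picture is of the moment at which its call begins.
- robot.hand_in(): hands the job in; it is judged then, once.
The state is a dict: "time": time; "q": joint angles; "joint_velocities": joint speeds; "joint_torque": joint torques, N m; "position": TCP position; "tool_rot": TCP orientation; "ft_force": force on the tool from outside, world axes, zero at the start; "moment": the same for the moment, N m; "grip_width": finger opening in m; "grip_force": force on a finger pad.
Only numpy, scipy, OpenCV 4.12 (cv2) and the standard library are available. Lean on these libraries where they do the work, as an engineer would, in place of code of your own. Each camera call takes 0.05 s, during which the arm holds its last target. There are 200 camera calls.

## Working session

There is one attempt and no reset: what is moved stays moved. The work goes in short steps, Python scripts to look and compute and a shell command to move; the robot and the scene stay as the last step left them, time stands still between calls to the robot, and variables do not carry over. Pictures are saved under pics/ and viewed, at most 10 in all, crops included, and the job is handed in when it is done.

```bash
mkdir -p pics; cat > h.py <<'E'
import numpy as np, cv2
from rig import robot, cams
def shot(n):
    c=cams.camera(n); return c
def cloud(c):
    h,w=c["depth"].shape; f=h/2/np.tan(np.radians(c["fov_y"])/2)
    v,u=np.mgrid[:h,:w]; z=c["depth"]
    P=np.stack([(u-c["cx"])/f*z,(v-c["cy"])/f*z,z,np.ones_like(z)],-1)
    W=P@np.linalg.inv(c["view"]).T
    W=W[...,:3]; W[z==0]=np.nan
    return W
E
python3 - <<'E'
from h import *
for n in("top","side"):
    c=shot(n); cv2.imwrite(f"pics/{n}0.png",c["color"]); np.save(f"{n}W.npy",cloud(c)); np.save(f"{n}C.npy",c["color"]); print(n,c["fov_y"],np.round(np.linalg.inv(c["view"]),2))
o=robot.get_obs(); print(o["position"],o["tool_rot"],o["time"],robot.nose_length)
E
```

```text
top 44.64636228257196 [[ 0.09 -0.97  0.22  0.13]
 [-1.   -0.09  0.02 -0.03]
 [ 0.   -0.22 -0.97  1.6 ]
 [ 0.    0.    0.    1.  ]]
side 52.76199520304627 [[ 0.76 -0.41  0.5  -0.09]
 [-0.64 -0.45  0.62 -0.72]
 [-0.02 -0.79 -0.61  0.78]
 [ 0.    0.    0.    1.  ]]
[0.24461965 0.5744743  0.23866001] [ 2.00032414e-01  9.79788798e-01 -9.05367509e-04 -3.54583143e-04] 0.1 0.017
```

View pics/top0.png

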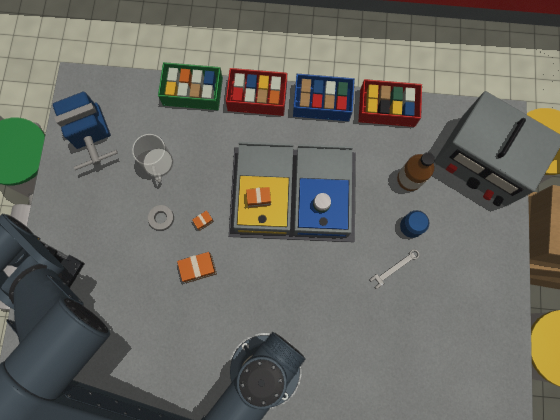

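View pics/side0.png

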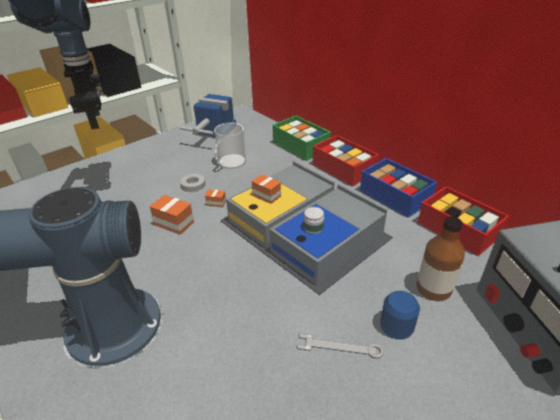

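Top view: three orange boxes with white bands, at (258,197) on the yellow lid, a small one at (203,220) and a large one at (196,267) on the table. The middle-sized one, on the yellow lid, is the carton. The yellow press spot is at about (262,219), the tin at (322,203).

```bash
python3 - <<'E'
from h import *
W=np.load("topW.npy");C=np.load("topC.npy")
hsv=cv2.cvtColor(C,cv2.COLOR_BGR2HSV)
z=W[...,2]
box=np.zeros(z.shape,bool); box[140:245,228:360]=1
H,S,V=cv2.split(hsv)
yel=box&(H>20)&(H<35)&(S>120)&(abs(z-.087)<.008)
blu=box&(H>105)&(H<130)&(S>120)&(abs(z-.087)<.008)
def rect(m,n):
    p=W[m][:,:2].astype(np.float32); r=cv2.minAreaRect(p*1000)
    print(n,m.sum(),"z",np.round(np.nanmedian(W[m][:,2]),4),"rect",r)
rect(yel,"yel");rect(blu,"blu")
top=box&(z>.127)&(z<.15)
n,l,s,c=cv2.connectedComponentsWithStats(top.astype(np.uint8))
for i in range(1,n):
    if s[i,4]>20: rect(l==i,f"top {c[i]}")
allb=box&(z>.07)&(z<.15); rect(allb,"boxes")
dk=box&(V<60)&(abs(z-.087)<.006)
n,l,s,c=cv2.connectedComponentsWithStats(dk.astype(np.uint8))
for i in range(1,n):
    if s[i,4]>15: print("dark",c[i],s[i,4],np.nanmean(W[l==i],0))
# side carton
W2=np.load("sideW.npy");z2=W2[...,2]; m=np.zeros(z2.shape,bool); m[165:215,240:290]=1
m&=(z2>.13)&(z2<.145); rect(np.array(m),"none") if 0 else print("side",cv2.minAreaRect(W2[m][:,:2].astype(np.float32)*1000),np.median(z2[m]))
cv2.imwrite("pics/crop.png",cv2.resize(C[140:245,228:360],None,fx=5,fy=5,interpolation=cv2.INTER_CUBIC))
E
```

```text
yel 1838 z 0.0865 rect ((499.7889709472656, 51.33978271484375), (155.0664825439453, 150.0926513671875), 2.651353120803833)
blu 2000 z 0.0864 rect ((507.620361328125, -133.23089599609375), (156.30087280273438, 149.6923370361328), 2.0655837059020996)
top [258.18508287 195.14364641] 362 z 0.1361 rect ((502.29925537109375, 64.0426025390625), (46.984527587890625, 69.76142883300781), 11.781434059143066)
top [322.19266055 200.71100917] 218 z 0.1357 rect ((502.0173034667969, -125.67959594726562), (47.563720703125, 46.765830993652344), 3.4177796840667725)
boxes 9465 z 0.0863 rect ((552.621826171875, -39.12628173828125), (274.9430847167969, 356.127685546875), 2.81504487991333)
dark [277.5 145.9] 20 [0.67782519 0.02240716 0.08730828]
dark [261.70967742 218.67741935] 31 [0.44227584 0.04896987 0.08604427]
dark [322.66666667 221.45454545] 33 [ 0.45030993 -0.13540178  0.08683654]
side ((502.3580627441406, 63.13779830932617), (49.09608459472656, 73.42326354980469), 11.695842742919922) 0.13655753149792477
```

View pics/crop.png

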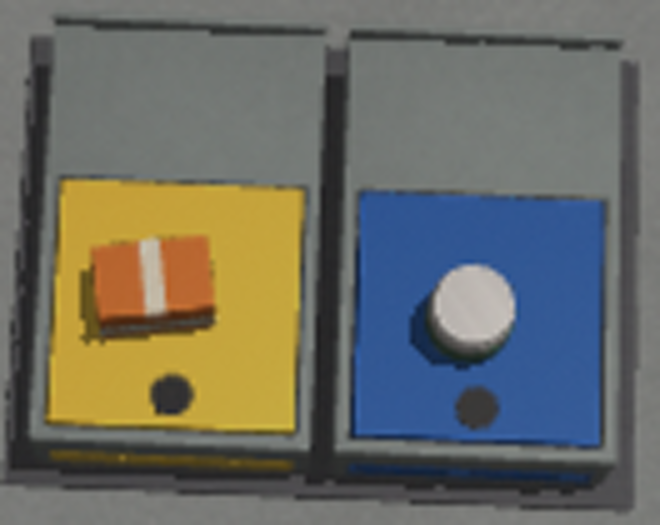

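The choice holds: its top is 47x70 mm at z 0.136, which fits the middle-sized carton standing on the lid. Box yaw is 2.45° and its origin is (0.548, 0.053). In box axes the carton is at (-45, +12.5) mm, yawed about 9°. The plan is to turn the tool to the box axes and push with half-closed fingers, which will square the carton up.

```bash
python3 -m pendant '[{"jaw":0.35,"linear":[0,0,0],"twist":-6.4},{"jaw":0.35,"linear":[0,0,0],"twist":-6.4},{"jaw":0.35,"linear":[0,0,0],"twist":-6.4},{"jaw":0.35,"linear":[0,0,0],"twist":-6.3},{"jaw":0.35,"linear":[-1.15,-3.2,0],"twist":0},{"jaw":0.35,"linear":[-1.15,-3.2,0],"twist":0},{"jaw":0.35,"linear":[-1.15,-3.2,0],"twist":0},{"jaw":0.35,"linear":[-1.15,-3.2,0],"twist":0},{"jaw":0.35,"linear":[-1.15,-3.2,0],"twist":0},{"jaw":0.35,"linear":[-1.15,-3.2,0],"twist":0},{"jaw":0.35,"linear":[-1.15,-3.2,0],"twist":0},{"jaw":0.35,"linear":[-1.15,-3.2,0],"twist":0}]'
python3 -m pendant '[{"jaw":0.35,"linear":[-1.15,-3.2,0],"twist":0},{"jaw":0.35,"linear":[-1.15,-3.2,0],"twist":0},{"jaw":0.35,"linear":[-1.15,-3.2,0],"twist":0},{"jaw":0.35,"linear":[-1.15,-3.2,0],"twist":0},{"jaw":0.35,"linear":[-1.15,-3.2,0],"twist":0},{"jaw":0.35,"linear":[-1.15,-3.2,0],"twist":0},{"jaw":0.35,"linear":[-1.15,-3.2,0],"twist":0},{"jaw":0.35,"linear":[-1.15,-3.2,0],"twist":0},{"jaw":0.35,"linear":[0,0,0],"twist":0},{"jaw":0.35,"linear":[0,0,0],"twist":0}]'
cat >> h.py <<'E'
from scipy.spatial.transform import Rotation as R
O=np.array([.5478,.0534]); a=np.radians(2.45); B=np.array([[np.cos(a),-np.sin(a)],[np.sin(a),np.cos(a)]])
def tobox(p): return (np.asarray(p)[...,:2]-O)@B
def st():
    o=robot.get_obs(); M=R.from_quat(o["tool_rot"]).as_matrix()
    print("t",o["time"],"box mm",np.round(tobox(o["position"])*1000,1),"tip z",round(o["position"][2]-.017,4),"tool y vs box y deg",round(np.degrees(np.arctan2(M[1,1],M[0,1]))-92.45,2),"grip",o["grip_width"],"F",np.round(o["ft_force"],1))
E
python3 -c "from h import *; st()"
```

```text
time: 1.1
position: [0.3477, 0.3215, 0.2393]
tool_rot: [-0.021, 1.0, -0.0, -0.0]
ft_force: [0.6, -0.3, -0.7]
grip_width: 0.0305
grip_force: 0.0
time: 1.93
position: [0.4509, 0.0697, 0.2393]
tool_rot: [-0.019, 1.0, 0.0, -0.0]
ft_force: [-1.0, 0.1, -1.1]
grip_width: 0.0303
grip_force: 0.0
t 1.9333 box mm [-96.1  20.5] tip z 0.2223 tool y vs box y deg -0.27 grip 0.030295304372042052 F [-1.   0.1 -1.1]
```

```bash
python3 -m pendant '[{"jaw":0.35,"linear":[0.4,-0.8,0],"twist":0},{"jaw":0.35,"linear":[0,0,3],"twist":0},{"jaw":0.35,"linear":[0,0,3],"twist":0},{"jaw":0.35,"linear":[0,0,2.5],"twist":0},{"jaw":0.35,"linear":[0,0,2],"twist":0},{"jaw":0.35,"linear":[0,0,1.2],"twist":0},{"jaw":0.35,"linear":[0,0,0.5],"twist":0},{"jaw":0.35,"linear":[0,0,0],"twist":0},{"jaw":0.35,"linear":[0,0,0],"twist":0},{"jaw":0.35,"linear":[0,0,0],"twist":0}]'
python3 -c "
from h import *; st(); cv2.imwrite('pics/s1.png',cams.camera('side')['color'][100:300,140:420].repeat(2,0).repeat(2,1))"
```

```text
time: 2.77
position: [0.4471, 0.0634, 0.1184]
tool_rot: [-0.022, 1.0, -0.0, 0.001]
ft_force: [0.4, 0.4, 0.4]
grip_width: 0.0305
grip_force: 0.0
t 2.7667 box mm [-100.2   14.3] tip z 0.1014 tool y vs box y deg 0.02 grip 0.030477861878237745 F [0.4 0.4 0.4]
```

View pics/s1.png

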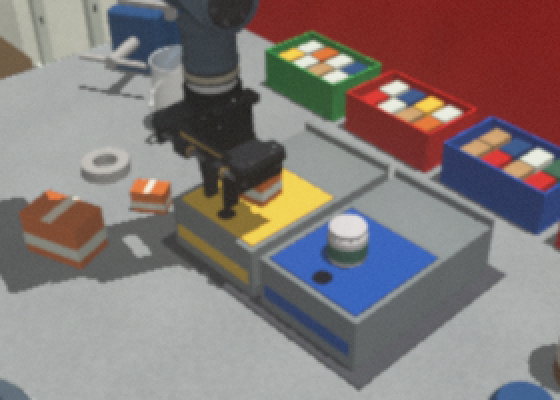

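The side crop shows the fingers standing in front of the carton (225,190), clear of the tin (345,240). Next is a slow push back.

```bash
python3 -m pendant '[{"jaw":0.35,"linear":[-0.6,0,0.4],"twist":0},{"jaw":0.35,"linear":[-0.6,-0.1,0],"twist":0},{"jaw":0.35,"linear":[-0.6,-0.1,0],"twist":0},{"jaw":0.35,"linear":[-0.6,0,0],"twist":0},{"jaw":0.35,"linear":[-0.6,0,0],"twist":0},{"jaw":0.35,"linear":[-0.6,0,0],"twist":0},{"jaw":0.35,"linear":[-0.6,0,0],"twist":0},{"jaw":0.35,"linear":[-0.6,0,0],"twist":0},{"jaw":0.35,"linear":[-0.6,0,0],"twist":0},{"jaw":0.35,"linear":[-0.6,0,0],"twist":0},{"jaw":0.35,"linear":[-0.6,0,0],"twist":0},{"jaw":0.35,"linear":[-0.6,0,0],"twist":0}]'
python3 -c "
from h import *; st(); cv2.imwrite('pics/s2.png',cams.camera('side')['color'][100:300,140:420].repeat(2,0).repeat(2,1))"
```

```text
time: 3.82
position: [0.5195, 0.0641, 0.1135]
tool_rot: [-0.021, 1.0, -0.0, 0.0]
ft_force: [0.4, 0.4, -1.2]
grip_width: 0.0303
grip_force: 0.2
t 3.8167 box mm [-27.8  11.9] tip z 0.0965 tool y vs box y deg -0.03 grip 0.030250789717501888 F [ 0.4  0.4 -1.2]
```

View pics/s2.png

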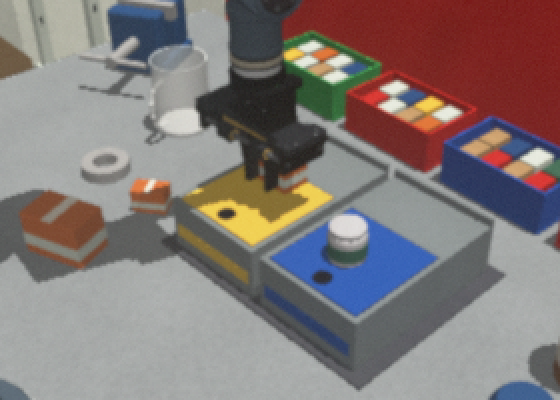

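The carton (295,175) is upright and moving ahead of the fingers, and the lid is still shut. There are about 71 mm left to push, so I'll finish that, back off and rise.

```bash
python3 -m pendant '[{"jaw":0.35,"linear":[-0.6,0,0],"twist":0},{"jaw":0.35,"linear":[-0.6,0,0],"twist":0},{"jaw":0.35,"linear":[-0.6,0,0],"twist":0},{"jaw":0.35,"linear":[-0.6,0,0],"twist":0},{"jaw":0.35,"linear":[-0.6,0,0],"twist":0},{"jaw":0.35,"linear":[-0.6,0,0],"twist":0},{"jaw":0.35,"linear":[-0.6,0,0],"twist":0},{"jaw":0.35,"linear":[-0.6,0,0],"twist":0},{"jaw":0.35,"linear":[-0.6,0,0],"twist":0},{"jaw":0.35,"linear":[-0.6,0,0],"twist":0},{"jaw":0.35,"linear":[-0.6,0,0],"twist":0},{"jaw":0.35,"linear":[-0.4,0,0],"twist":0}]'
python3 -c "
from h import *; st()"
python3 -m pendant '[{"jaw":0.35,"linear":[0,0,0],"twist":0},{"jaw":0.35,"linear":[0,0,0],"twist":0},{"jaw":0.35,"linear":[0.5,0,0],"twist":0},{"jaw":0.35,"linear":[1.5,0,0],"twist":0},{"jaw":0.35,"linear":[2,0,-1],"twist":0},{"jaw":0.35,"linear":[2.5,0,-1.5],"twist":0},{"jaw":0,"linear":[2.5,0,-1],"twist":0},{"jaw":0,"linear":[2.5,0,0],"twist":0},{"jaw":0,"linear":[2.5,-0.3,0],"twist":0},{"jaw":0,"linear":[0.8,-0.9,0],"twist":0},{"jaw":0,"linear":[0,0,0],"twist":0},{"jaw":0,"linear":[0,0,0],"twist":0}]'
python3 - <<'E'
from h import *; st()
for n in("top","side"):
    c=shot(n);W=cloud(c);C=c["color"];hsv=cv2.cvtColor(C,cv2.COLOR_BGR2HSV);b=tobox(W)
    m=(abs(W[...,2]-.136)<.007)&(b[...,0]>0)&(b[...,0]<.13)&(abs(b[...,1])<.085)
    print(n,m.sum(),cv2.minAreaRect((b[m]*1000).astype(np.float32)),np.median(W[m][:,2]))
    cv2.imwrite(f"pics/{n}3.png",C[100:300,140:420].repeat(2,0).repeat(2,1))
E
```

```text
time: 4.87
position: [0.5897, 0.067, 0.1136]
tool_rot: [-0.021, 1.0, -0.0, 0.0]
ft_force: [-0.8, -0.4, 0.3]
grip_width: 0.0302
grip_force: 0.4
t 4.8667 box mm [42.5 11.8] tip z 0.0966 tool y vs box y deg -0.03 grip 0.030169016336496275 F [-0.8 -0.4  0.3]
time: 5.87
position: [0.4424, 0.0482, 0.1489]
tool_rot: [-0.02, 1.0, -0.0, 0.001]
ft_force: [0.5, -0.1, 0.2]
grip_width: 0.0024
grip_force: 0.0
t 5.8667 box mm [-105.5   -0.7] tip z 0.1319 tool y vs box y deg -0.11 grip 0.0023521522483209117 F [ 0.5 -0.1  0.2]
top 335 ((75.89833068847656, 10.456550598144531), (69.48316955566406, 47.413143157958984), 88.9500503540039) 0.13524591030768973
side 241 ((74.35621643066406, 9.309823989868164), (46.77983474731445, 74.00521087646484), 0.21572723984718323) 0.1352905104850377
```

View pics/side3.png

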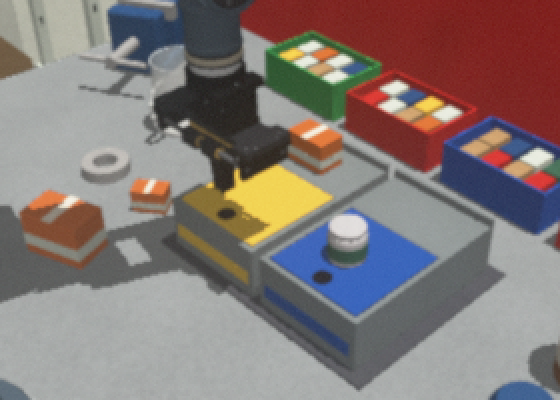

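The carton stands square at box (75, 10) mm, fully on the ledge, and the lid is shut. The closed fingertips are over the spot, so I'll press.

```bash
python3 -m pendant '[{"jaw":0,"linear":[0,0.07,1.5],"twist":0},{"jaw":0,"linear":[0,0,1.5],"twist":0},{"jaw":0,"linear":[0,0,1],"twist":0},{"jaw":0,"linear":[0,0,0.5],"twist":0},{"jaw":0,"linear":[0,0,0.2],"twist":0},{"jaw":0,"linear":[0,0,0.2],"twist":0},{"jaw":0,"linear":[0,0,0.2],"twist":0},{"jaw":0,"linear":[0,0,0],"twist":0},{"jaw":0,"linear":[0,0,0],"twist":0}]'
python3 -c "
from h import *; st()"
```

```text
time: 6.72
position: [0.4426, 0.0495, 0.0979]
tool_rot: [-0.021, 1.0, -0.0, 0.001]
ft_force: [-1.5, 0.0, 6.6]
grip_width: 0.0004
grip_force: 3.2
t 6.7167 box mm [-105.3    0.6] tip z 0.0809 tool y vs box y deg -0.02 grip 0.0003611688724883779 F [-1.5  0.   6.6]
```

The tip is 6 mm in at 6.6 N, so the catch should have let go. I'll rise slowly at first, then clear.

```bash
python3 -m pendant '[{"jaw":0,"linear":[0,0,-0.5],"twist":0},{"jaw":0,"linear":[0,0,-1],"twist":0},{"jaw":0,"linear":[0,0,-1.2],"twist":0},{"jaw":0,"linear":[0,0,-1.2],"twist":0},{"jaw":0,"linear":[0,0,-1.2],"twist":0},{"jaw":0,"linear":[0,0,-1.5],"twist":0},{"jaw":0,"linear":[0,0,-1.5],"twist":0},{"jaw":0,"linear":[0,0,-2],"twist":0},{"jaw":0,"linear":[0,0,-2],"twist":0},{"jaw":0,"linear":[0,0,-2],"twist":0},{"jaw":0,"linear":[0,0,-2],"twist":0},{"jaw":0,"linear":[0,0,-2],"twist":0}]'
python3 -m pendant '[{"jaw":0,"linear":[0,3,-1],"twist":0},{"jaw":0,"linear":[0,3,0],"twist":0},{"jaw":0,"linear":[0,3,0],"twist":0},{"jaw":0,"linear":[0,3,0],"twist":0},{"jaw":0,"linear":[0,3,0],"twist":0},{"jaw":0,"linear":[0,3,0],"twist":0},{"jaw":0,"linear":[0,3,0],"twist":0},{"jaw":0,"linear":[0,0,0],"twist":0},{"jaw":0,"linear":[0,0,0],"twist":0},{"jaw":0,"linear":[0,0,0],"twist":0}]'
python3 - <<'E'
from h import *; st()
for n in("top","side"):
    c=shot(n);W=cloud(c);C=c["color"];H,S,V=cv2.split(cv2.cvtColor(C,cv2.COLOR_BGR2HSV));b=tobox(W)
    m=(abs(W[...,2]-.136)<.007)&(b[...,0]>.04)&(b[...,0]<.13)&(abs(b[...,1])<.085)&(H<18)
    if m.sum()>9: print(n,m.sum(),cv2.minAreaRect((b[m]*1000).astype(np.float32)),np.median(W[m][:,2]))
    y=(H>20)&(H<35)&(S>120)&(abs(b[...,0])<.13)&(abs(b[...,1])<.075)&(W[...,2]>.09)
    if y.sum()>9: print("lid angle",-np.arctan(np.polyfit(b[y][:,0],W[y][:,2],1)[0]),W[y][:,2].max())
    cv2.imwrite(f"pics/{n}4.png",C[100:300,140:420].repeat(2,0).repeat(2,1))
E
```

```text
time: 7.72
position: [0.4418, 0.0496, 0.28]
tool_rot: [-0.021, 1.0, -0.0, 0.001]
ft_force: [-0.1, -1.2, -0.0]
grip_width: 0.0005
grip_force: 0.0
time: 8.55
position: [0.4325, 0.2592, 0.2886]
tool_rot: [-0.022, 1.0, -0.0, -0.0]
ft_force: [0.2, -0.4, 0.0]
grip_width: 0.0007
grip_force: 0.0
t 8.55 box mm [-106.4  210.6] tip z 0.2716 tool y vs box y deg 0.02 grip 0.000669186041241707 F [ 0.2 -0.4  0. ]
top 285 ((74.88607788085938, 10.550779342651367), (69.63074493408203, 46.79086685180664), 89.15386199951172) 0.13514362145346293
lid angle 0.5037053137727516 0.1687149906814669
side 223 ((73.83984375, 9.877891540527344), (48.782318115234375, 73.00462341308594), 0.4465864300727844) 0.1353590192101103
lid angle 0.5064640536879755 0.16329366517106636
```

View pics/side4.png

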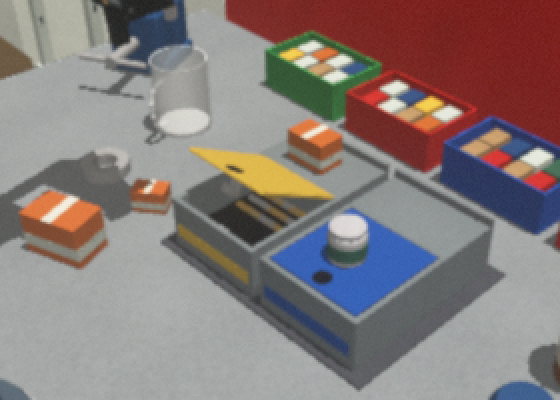

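The yellow lid is ajar at 0.50 rad and the carton (315,145) stands on the ledge. The blue lid is shut, the tin is in place and the hand is clear.

```bash
python3 -m pendant '[{"jaw":0,"linear":[0,0,0],"twist":0},{"jaw":0,"linear":[0,0,0],"twist":0},{"jaw":0,"linear":[0,0,0],"twist":0},{"jaw":0,"linear":[0,0,0],"twist":0}]' >/dev/null; python3 -c "
from rig import robot; print(robot.hand_in())"
```

```text
the job is handed in; nothing more can be done
None
```

The job is handed in: at the last look the carton stood upright on the grey ledge, the yellow lid was ajar at about 0.50 rad, the blue lid was shut, the tin looked unmoved and the hand was clear.

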